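# Blow off the inspection mirror, then angle it to show the marker and hold

### The job

Take the cordless air wand out of its tray and hold it steady for two seconds with its nozzle pointing at the middle of the mirror's silvered face, about 80 mm (a hand's breadth) in front of the glass and without touching it, then lay the wand back in its tray. Then turn the spring-loaded mirror by the yellow grip on its top until the inspection camera sees the orange marker on the boot's heel in the mirror (the red needle then points at the marker), and finish while still holding the grip at that angle, since the mirror springs back when let go. Leave the jar, the tin and the brush alone.

Things in the scene. Friction and masses are not known exactly. Their poses are not given: they have to be found in the camera images.
- tray: Shallow green open tray, fixed to the bench, 280 (x) x 200 (y) x 20 mm high outside, walls and floor 5 mm thick. Origin at the centre of its underside; x along its long side, z up.
- wand: Cordless air wand, loose, 0.28 kg: a rounded grey bar 130 long (x) x 36 wide (y) x 40 mm high (z) with black tail, orange band and a brass nozzle 14 mm thick that sticks out 55 mm from the front end. Origin at the centre of the bar's underside, x towards the nozzle, z up. It lies flat on the tray's floor.
- wand_center (a point): Centre of the wand's grey bar, 20 mm above its underside: where to grasp it, across its 36 mm width. Axes as the wand's.
- wand_nozzle (a point): Tip of the wand's nozzle, 120 mm ahead of the bar's centre on its axis. Axes as the wand's: it blows along +x.
- mirror (a joint): Angle of the mirror about its upright pivot, rad: 0 parked, growing counter-clockwise seen from above, stop at 1.2. A spring (about 0.05 Nm at 0, 0.09 Nm at 0.8 rad) always turns it back to 0. Wanted angles lie between about 0.35 and 0.85, depending on where the marker is.
- mirror_face (a point): Centre of the mirror's silvered face, on the upright pivot axis, 130 mm above the bench. x is the normal out of the silvered side, y along its width, z up. Glass 84 x 84 mm in a black frame 92 x 92 x 8 mm behind it (frame from 84 to 176 mm above the bench).
- mirror_grip (a point): Grip point of the yellow bar that stands on the mirror's top, on the pivot axis, 206 mm above the bench. The bar is 12 mm thick along the mirror's normal (x), 44 mm long along its width (y) and stands up from 181 to 225 mm above the bench, with the black frame right below. Axes turn with the mirror.
- camera_lens (a point): Lens of the fixed black inspection camera (50 x 56 x 56 mm body, on a post), 140 mm from the mirror's pivot and at the height of the mirror's centre, looking at the mirror. The camera sees the marker when the mirror's normal halves the horizontal angle between the directions from the pivot to the lens and to the marker.
- needle_hub (a point): Hub of the red needle, on the pivot axis, 22 mm above the bench, under the mirror. Needle 85 mm long, geared two to one to the mirror: its x axis, the way it points, is always the camera's line of sight after reflection in the mirror.
- marker (a point): Centre of the orange marker disc, 50 mm in diameter, with a black dot, on the heel of a tan child's ankle boot (about 165 mm tall, fixed on a steel plate, a bystander). It is at the height of the mirror's centre, 90 to 270 mm from the pivot. x is the normal out of the disc, z up.
- jar: Bystander: glue jar with red cap, 60 mm wide, 65 mm tall. Origin under its centre.
- tin: Bystander: dark round polish tin, 84 mm wide, 30 mm tall. Origin under its centre.
- brush: Bystander: brush 170 mm long lying on the bench.
Things that resemble listed ones, but are neither listed nor needed, are in the scene too. What is meant by the wand is not turquoise, and is the smaller of those in its own colour.

How it is judged:
By the outcome, as a careful person would: the job done as asked, in the order asked, and still so for the second after the job is handed in, while the arm keeps its last pose, push and grip.
It also fails if it takes over 61 s, if anything falls off the work surface, if the arm or the gripper's body presses on something with over 40 N, if the wrist force passes 120 N, or if a joint passes its speed limit or range.

### The arm

A 6-joint arm with a two-finger parallel gripper is mounted at the origin on the work surface. World frame = base frame: x ahead of the robot, y to its left, z up, the work surface at z = 0. Lengths are in mm, angles in rad, forces in N, time in s.
With the tool pointing down it reaches from about 325 to 875 mm from the base axis. Payload 4.4 kg.
Tool frame: the origin (TCP) lies between the finger pads; the fingertips stand 17 mm ahead of it and the grasp point (between the pads) lies 2 mm behind it; z points along the fingers, y is the direction in which the jaws open and shut (so a half turn about z gives the same grasp; the last joint's range is limited). The gripper opens to 85 mm and grips with 20 to 120 N. Pads are 22 mm wide; open, the fingers measure 114 mm over their backs; the gripper's body (76 mm by 85 mm) begins 54 mm behind the grasp point. The pads swing forward as they close: fully open they stand 13 mm farther back than shut.
Start: joints at [1.159, 0.207, 1.542, -0, 1.393, -0.15], TCP at [148.831, 555.407, 224.382] pointing down, gripper open.
Joint ranges: [-2.73, 2.73], [-0.86, 2.22], [0.23, 2.46], [-1.11, 4.25], [0.08, 2.63], [-2.82, 2.82]. Speed limits (rad/s): [2.79, 2.79, 3.14, 3.14, 3.14, 3.14].

### API

Orientations are given as a 3x3 rotation matrix whose columns are the frame's x, y, z axes.
In Python, from workcell import sensors, optics, workorder gives the robot as it stands.
- The arm moves only by the shell command python3 -m crank 'ROWS'. ROWS is JSON, a list of rows, each a list of 3 entries, a list of its own where there are three numbers: the shift along the tool's x, y, z in cm, then the turn, a rotation vector about the tool's x, y, z in degrees, then the closure, from 0 (fully open) to 1 (shut). A call has 1 to 12 rows; each row is the pose to reach, as a shift and turn from the pose measured when the call began, along the tool's axes at that moment; what a row does not reach only later rows make up. A row lasts 1/12 s, in which the tool goes at most 41.7 mm and 7.16 degrees, less where a joint would pass 70% of its speed; a pose out of reach is approached as far as the arm can. A call with a gripper value outside its range is refused whole. The fingers move at their own pace and stop on an object; the grip force is fixed at half the most. Time passes only in rows, so rows that repeat a pose let the fingers close. It gives the time, the measured TCP pose, the force and the opening at its end, in the units of the state.
- sensors.get_obs(): the state, without advancing time (a new reading comes with each control period).
- optics.grab_frame(name): name is "scene" or "side" or "wrist"; returns the picture (384x512x3 uint8, red, green, blue); there is no depth.
- optics.get_calibration(name): a dict with "vfov" (degrees; the focal length in pixels is half the picture's height over the tangent of half this angle, whatever the lens; pixels are square), "cx", "cy" (the principal point, pixels), "position" and "attitude" of the camera in the world. Camera axes: x right, y down, z forward; pixel columns grow to the right and rows downward; lengths in mm; the calibration is good to about 2 mm. The wrist camera is an equidistant fisheye: a pixel r from the principal point sees the ray r / f radians off the axis. A picture is of the moment at which its call begins: read the wrist's pose just before it. get_calibration takes no time and is no camera call; for the wrist camera it gives the pose at the moment of the call.
- workorder.sign_off(): hands the job in, once; it reports no verdict.
The state is a dict: "clock": time; "joint_pos": joint angles; "dq": joint speeds; "effort": joint torques, N m; "position": TCP position; "eef_rot": TCP orientation; "force": force on the tool from outside, world axes, zero at the start; "torque": the same for the moment, N m; "grip_width": finger opening in mm.
Only numpy, scipy, OpenCV 4.12 (cv2) and the standard library are available. Lean on these libraries where they do the work, as an engineer would, in place of code of your own. Each camera call takes 0.05 s, during which the arm holds its last target. There are 200 camera calls.

## Working session

There is one attempt and no reset: what is moved stays moved. The work goes in short steps, Python scripts to look and compute and a shell command to move; the robot and the scene stay as the last step left them, time stands still between calls to the robot, and variables do not carry over. Pictures are saved under pics/ and viewed, about 8 in all and at most 12, crops included, and the job is handed in when it is done.

```bash
mkdir -p pics; ls; python3 - <<'E'
from workcell import sensors, optics
import cv2,numpy as np
print(sensors.get_obs())
for n in("scene","side","wrist"):
    c=optics.get_calibration(n);print(n,c)
    cv2.imwrite(f"pics/{n}0.png",cv2.resize(optics.grab_frame(n)[:,:,::-1],(800,600),interpolation=cv2.INTER_CUBIC))
E
```

```text
pics
{'clock': 0.0, 'joint_pos': array([ 1.15852196e+00,  2.07410503e-01,  1.54298675e+00,  2.37255730e-05,
        1.39348912e+00, -1.50478658e-01]), 'dq': array([ 0.00142   ,  0.00066214, -0.00120968, -0.00087523, -0.00071588,
        0.00146174]), 'effort': array([-5.23796316e-04, -3.83030534e+01, -2.91594422e+01, -3.42888216e-04,
        1.08087357e-02,  1.02795664e-05]), 'position': array([148.49378919, 554.68567386, 223.21561832]), 'eef_rot': array([[-9.65925516e-01,  2.58818496e-01, -9.40472496e-04],
       [ 2.58819944e-01,  9.65923320e-01, -2.09216537e-03],
       [ 3.66933223e-04, -2.26428895e-03, -9.99997369e-01]]), 'force': array([-0.54922729, -0.08184855, -0.16605301]), 'torque': array([0.01762181, 0.02922507, 0.00721979]), 'grip_width': 85.30892508235662}
scene {'vfov': 49.82184717264204, 'cx': 257.9185634713039, 'cy': 199.68795991898423, 'position': array([1475.93201808, -586.35266778, 1099.13953087]), 'attitude': array([[ 0.47640841,  0.5796645 , -0.66107798],
       [ 0.87907435, -0.30016125,  0.37031273],
       [ 0.01622715, -0.7575568 , -0.65256753]])}
side {'vfov': 54.178259839771464, 'cx': 260.73098166743944, 'cy': 190.69405093431251, 'position': array([  64.22671885, -754.64138533, 1083.54539812]), 'attitude': array([[ 0.85108771, -0.38777486,  0.35394966],
       [-0.52478171, -0.64877065,  0.55109056],
       [ 0.01593309, -0.65477272, -0.75565788]])}
wrist {'vfov': 65.70646984690485, 'cx': 261.10881209412753, 'cy': 187.72930143112572, 'position': array([ 67.20931833, 577.54359435, 372.82018958]), 'attitude': array([[ 0.2589088 ,  0.9127851 ,  0.3158949 ],
       [ 0.9658991 , -0.24390134, -0.08689682],
       [-0.00227094,  0.32762095, -0.94480652]])}
```

View pics/scene0.png

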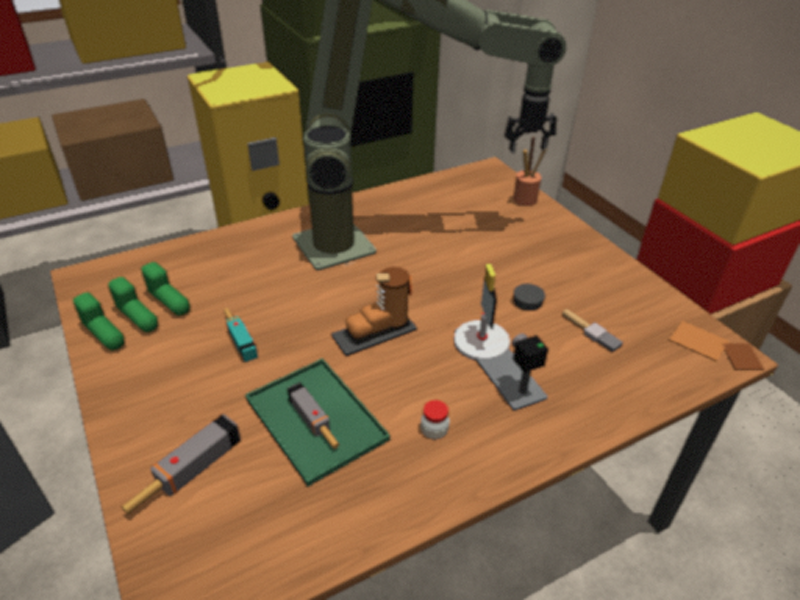

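View pics/side0.png

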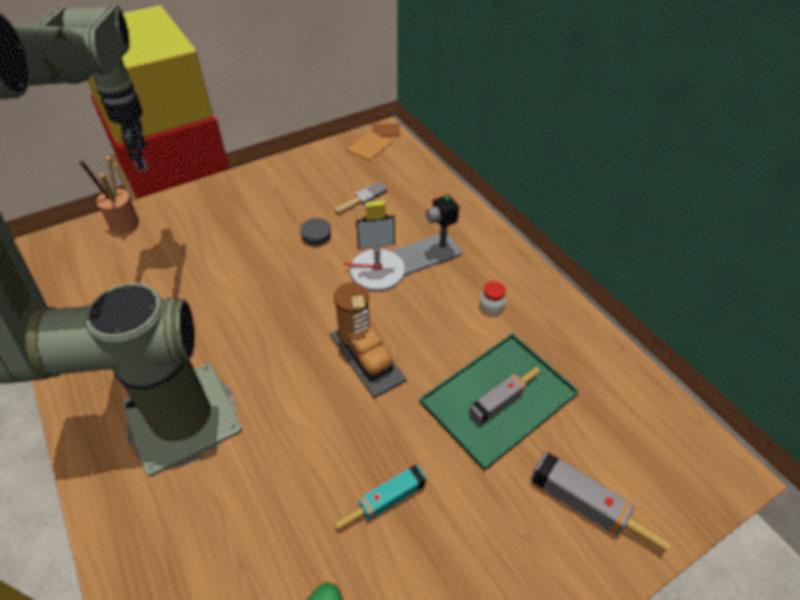

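View pics/wrist0.png

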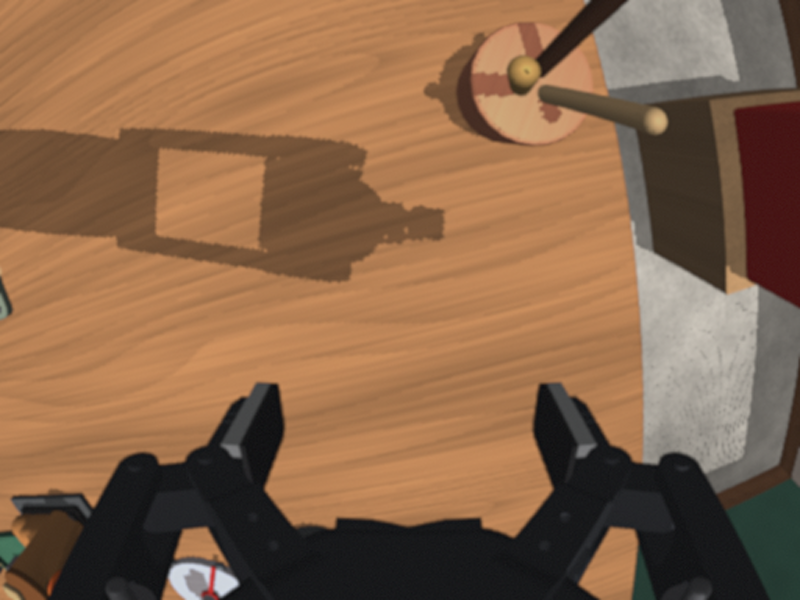

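Scene/side pictures: the grey wand lies in the tray (scene ~(312,415), side ~(505,395)), the mirror is at scene (487,300) / side (376,235), and the inspection camera is at scene (529,355) / side (440,212). The boot's heel faces away from both cameras. The wrist picture shows the pencil cup, with the boot and needle at the lower-left edge.

```bash
cat > h.py <<'E'
import numpy as np, cv2
from workcell import sensors, optics
from scipy.optimize import least_squares
H=384
def foc(c): return H/2/np.tan(np.radians(c['vfov'])/2)
def ray(c,p,fish=False):
    f=foc(c); d=np.array([p[0]-c['cx'],p[1]-c['cy']])
    if fish:
        r=np.hypot(*d); v=np.r_[d/r*np.sin(r/f),np.cos(r/f)]
    else: v=np.r_[d/f,1]; v/=np.linalg.norm(v)
    return np.array(c['attitude'])@v
def proj(c,P,fish=False):
    q=(np.atleast_2d(P)-c['position'])@np.array(c['attitude']); f=foc(c)
    if fish:
        rr=np.hypot(q[:,0],q[:,1]); k=f*np.arctan2(rr,q[:,2])/np.maximum(rr,1e-9)
        return np.c_[c['cx']+k*q[:,0],c['cy']+k*q[:,1]]
    return np.c_[c['cx']+f*q[:,0]/q[:,2],c['cy']+f*q[:,1]/q[:,2]]
def plane(c,p,z,fish=False):
    d=ray(c,p,fish); o=np.array(c['position']); return o+d*(z-o[2])/d[2]
def tri(lst):  # [(c,p,fish)]
    A=0;b=0
    for c,p,f in lst:
        d=ray(c,p,f);M=np.eye(3)-np.outer(d,d);A=A+M;b=b+M@c['position']
    return np.linalg.solve(A,b)
E
python3 - <<'E'
from h import *
np.set_printoptions(precision=1,suppress=True)
S=optics.get_calibration("scene");D=optics.get_calibration("side");k=.64
s=lambda p,z:plane(S,np.array(p)*k,z); d=lambda p,z:plane(D,np.array(p)*k,z)
print("tray scene",[s(p,20)[:2] for p in[(247,399),(322,362),(388,437),(309,480)]])
print("tray side",[d(p,20)[:2] for p in[(421,402),(513,337),(577,393),(486,467)]])
print("disc",s((482,340),10),d((377,269),10))
t=lambda a,b:tri([(S,np.array(a)*k,0),(D,np.array(b)*k,0)])
print("cam body",t((529,354),(443,212)))
print("nozzle tip",s((335,444),25),d((538,372),25),t((335,444),(538,372)))
print("wand red dot",s((315,413),45),d((516,384),45))
print("wand tail",s((297,389),25),d((477,415),25))
print("grip top",t((490,267),(376,205)))
print("jar",t((436,408),(494,290)),"tin",s((529,296),30),d((316,229),30))
print("boot plate",[s(p,8) for p in[(333,335),(345,350),(416,326),(403,316)]])
print("boot top",t((395,275),(352,294)))
for n in("scene","side"):
    c=S if n=="scene" else D
    im=optics.grab_frame(n)
    P=np.array([630,60,120]) if 0 else t((487,300),(376,235))
    u,v=proj(c,P)[0].astype(int)
    a=im[v-60:v+60,u-80:u+80][:,:,::-1]
    cv2.imwrite(f"pics/m_{n}.png",cv2.resize(a,(640,480),interpolation=cv2.INTER_CUBIC)); print(n,u-80,v-60)
a=cv2.imread("pics/m_scene.png");b=cv2.imread("pics/m_side.png")
cv2.imwrite("pics/m1.png",cv2.resize(np.hstack([a,b]),(800,300)))
E
```

```text
tray scene [array([ 482.8, -419. ]), array([ 453.2, -228. ]), array([ 720.1, -192.5]), array([ 741.7, -378.2])]
tray side [array([ 436.4, -237.4]), array([ 707.1, -202.5]), array([ 730.8, -389.6]), array([ 466.4, -423. ])]
disc [555.3 154.4  10. ] [552.  150.1  10. ]
cam body [737.2 140.3 125.4]
nozzle tip [ 688.9 -299.    25. ] [ 691.3 -307.9   25. ] [ 691.1 -303.6   25.9]
wand red dot [ 609.7 -308.7   45. ] [ 620.6 -315.7   45. ]
wand tail [ 510.4 -312.2   25. ] [ 516.1 -324.5   25. ]
grip top [551.3 149.  227.3]
jar [730.6 -87.8  61.9] tin [488.3 344.8  30. ] [477.1 342.2  30. ]
boot plate [array([ 367.5, -162.9,    8. ]), array([ 429.8, -158.8,    8. ]), array([433.3,  36.2,   8. ]), array([384.4,  25.4,   8. ])]
boot top [402.4 -11.  162.9]
scene 230 133
side 160 89
```

View pics/m1.png

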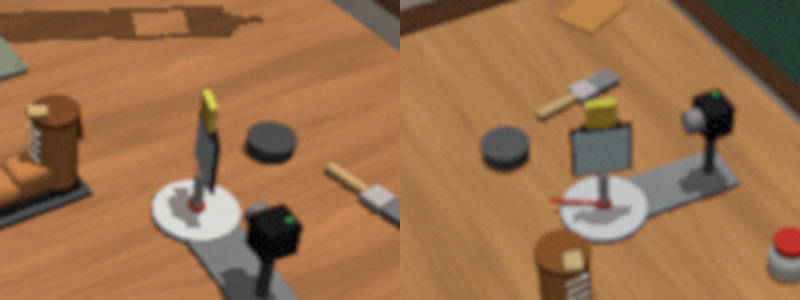

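The crops show the mirror's silvered side facing the side camera and the needle pointing left, towards −x. The boot's heel is turned towards +y, so I'll move the wrist camera to see the marker.

```bash
cat >> h.py <<'E'
from scipy.spatial.transform import Rotation as R
def down(yaw): # yaw deg of tool x, tool z down
    a=np.radians(yaw);x=np.array([np.cos(a),np.sin(a),0]);z=np.array([0,0,-1.]);return np.c_[x,np.cross(z,x),z]
def goto(p,yaw):
    o=sensors.get_obs();E=np.array(o['eef_rot'])
    print("t",round(o['clock'],2),"at",np.round(o['position'],1),"yaw",round(np.degrees(np.arctan2(E[1,0],E[0,0])),2),"w",round(o['grip_width'],1))
    print(" shift cm",np.round(E.T@(np.array(p)-o['position'])/10,2)," rot deg",np.round(np.degrees(R.from_matrix(E.T@down(yaw)).as_rotvec()),2))
E
python3 -c "
from h import *
goto([400,210,300],90)
S=optics.get_calibration('side');a=plane(S,(241.6,170.6),22);b=plane(S,(220.4,169.4),22);print(a,b,np.degrees(np.arctan2(*(b-a)[1::-1])))"
```

```text
t 0.25 at [148.7 555.1 223.8] yaw 165.0 w 85.5
 shift cm [-33.2  -26.84  -7.6 ]  rot deg [-6.0e-02  3.0e-02  7.5e+01]
[551.77075595 146.7277893   22.        ] [483.56009198 194.96156156  22.        ] 144.73474277955515
```

```bash
python3 -m crank '[[[-33.2,-26.8,-7.6],[0,0,75],0],[[-33.2,-26.8,-7.6],[0,0,75],0],[[-33.2,-26.8,-7.6],[0,0,75],0],[[-33.2,-26.8,-7.6],[0,0,75],0],[[-33.2,-26.8,-7.6],[0,0,75],0],[[-33.2,-26.8,-7.6],[0,0,75],0],[[-33.2,-26.8,-7.6],[0,0,75],0],[[-33.2,-26.8,-7.6],[0,0,75],0],[[-33.2,-26.8,-7.6],[0,0,75],0],[[-33.2,-26.8,-7.6],[0,0,75],0],[[-33.2,-26.8,-7.6],[0,0,75],0],[[-33.2,-26.8,-7.6],[0,0,75],0]]'
python3 - <<'E'
from h import *
goto([400,210,300],90)
c=optics.get_calibration("wrist");im=optics.grab_frame("wrist")
np.savez("w1.npz",im=im,**c)
cv2.imwrite("pics/w1.png",cv2.resize(im[:,:,::-1],(800,600),interpolation=cv2.INTER_CUBIC))
goto([480,-180,320],5)
E
```

```text
clock: 1.25
position: [402.6, 207.5, 301.1]
eef_rot: [[0.007, 1.0, 0.002], [1.0, -0.007, -0.002], [-0.002, 0.002, -1.0]]
force: [0.7, -0.2, 0.0]
grip_width: 85.2
t 1.25 at [402.6 207.5 301.1] yaw 89.58 w 85.2
 shift cm [ 0.25 -0.26  0.11]  rot deg [ 0.13  0.09 -0.42]
t 1.3 at [401.1 209.  300.4] yaw 89.8 w 85.7
 shift cm [-38.88   8.03  -1.93]  rot deg [3.00e-02 2.00e-02 8.48e+01]
```

View pics/w1.png

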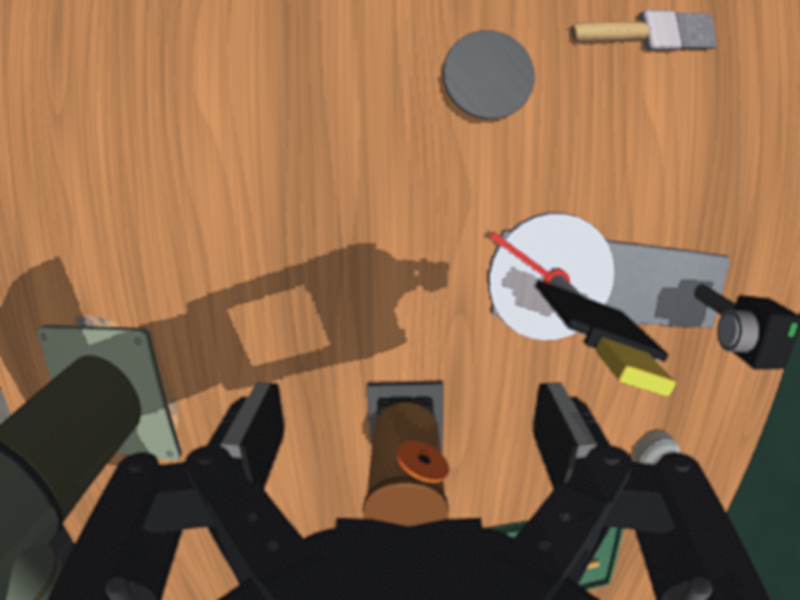

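Wrist view: marker dot at (424,459), needle hub (557,277), needle tip (490,236), grip top centre (647,381), lens front about (737,331).

```bash
python3 - <<'E'
from h import *
np.set_printoptions(precision=1,suppress=True)
c=np.load("w1.npz")
p=lambda q,z:plane(c,np.array(q)*.64,z,True)
ang=lambda a,b:np.degrees(np.arctan2(*(b-a)[1::-1]))
m=p((424,459),130);hub=p((557,277),22);tip=p((490,236),22);lens=p((735,331),130);g=p((647,381),225)
disc=p((552,276),8)
print(m,hub,tip,lens,g,disc)
a1,a2=p((624,374.5),225),p((672,387),225)
f1,f2=p((537,283),176),p((664,357),176)
print("bar",ang(a1,a2),"frame",ang(f1,f2),np.linalg.norm(f2-f1),f1,f2)
for pv in(hub,g):
  cam=ang(pv,lens);mk=ang(pv,m);nd=ang(hub,tip)
  print("cam",cam,np.linalg.norm((lens-pv)[:2]),"mk",mk,np.linalg.norm((m-pv)[:2]),"needle",nd,"n0",(cam+nd)/2-180,"nwant",(cam+mk)/2)
goto([600,-310,320],5)
E
```

```text
[416.   26.9 130. ] [552.2 159.4  22. ] [481.4 200.5  22. ] [702.6 142.  130. ] [550.6 155.6 225. ] [551.4 156.1   8. ]
bar -17.238851830669223 frame -28.30587470152857 122.40075772439612 [485.4 203.5 176. ] [593.2 145.4 176. ]
cam -6.592573129558259 151.42094609142538 mk -135.78134258244 190.0482230999737 needle 149.8902315080299 n0 -108.35117081076417 nwant -71.18695785599913
cam -5.096850043395053 152.6344629183628 mk -136.2788966115484 186.23335149615494 needle 149.8902315080299 n0 -107.60330926768258 nwant -70.68787332747172
t 1.3 at [401.1 209.  300.4] yaw 89.8 w 85.7
 shift cm [-51.8  20.1  -1.9]  rot deg [ 0.   0.  84.8]
```

```bash
python3 -m crank '[[[-52,17,2],[0,0,85],0],[[-52,17,2],[0,0,85],0],[[-52,17,2],[0,0,85],0],[[-52,17,2],[0,0,85],0],[[-52,17,2],[0,0,85],0],[[-52,17,2],[0,0,85],0],[[-52,17,2],[0,0,85],0],[[-52,17,2],[0,0,85],0],[[-52,17,2],[0,0,85],0],[[-52,17,2],[0,0,85],0],[[-52,17,2],[0,0,85],0],[[-52,17,2],[0,0,85],0]]'
python3 -c "
from h import *
goto([570,-312,250],5)"
```

```text
clock: 2.3
position: [554.9, -264.9, 281.7]
eef_rot: [[0.997, 0.081, -0.0], [0.081, -0.997, 0.001], [-0.0, -0.001, -1.0]]
force: [0.8, 0.4, 0.6]
grip_width: 85.3
t 2.3 at [ 554.9 -264.9  281.7] yaw 4.64 w 85.3
 shift cm [1.12 4.82 3.17]  rot deg [-0.05  0.02 -0.36]
```

```bash
python3 -m crank '[[[1.1,4.8,3.2],[0,0,-0.4],0],[[1.1,4.8,3.2],[0,0,-0.4],0],[[1.1,4.8,3.2],[0,0,-0.4],0],[[1.1,4.8,3.2],[0,0,-0.4],0]]'
python3 - <<'E'
from h import *
c=optics.get_calibration("wrist");im=optics.grab_frame("wrist")
np.savez("w2.npz",im=im,**c)
cv2.imwrite("pics/w2.png",cv2.resize(im[:,:,::-1],(800,600),interpolation=cv2.INTER_CUBIC))
goto([570,-312,250],5)
E
```

```text
clock: 2.63
position: [569.5, -310.2, 247.5]
eef_rot: [[0.996, 0.089, -0.004], [0.089, -0.996, 0.004], [-0.003, -0.005, -1.0]]
force: [-0.1, -0.2, 1.6]
grip_width: 85.2
t 2.68 at [ 570.  -309.8  249.1] yaw 5.16 w 85.2
 shift cm [-0.02  0.22 -0.1 ]  rot deg [-0.17  0.07  0.16]
```

View pics/w2.png

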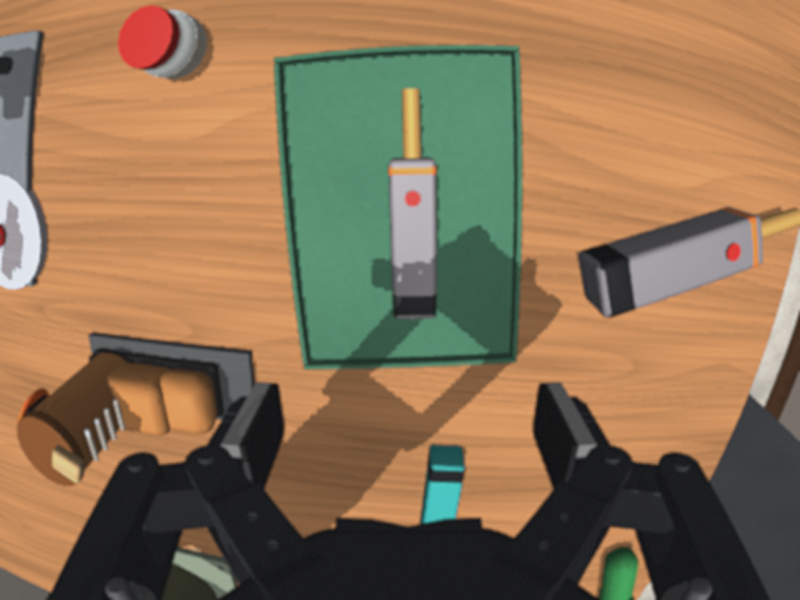

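Wrist view over the tray: nozzle tip at (411,88), bar front edge (390–437,162), black tail end (394–436,~315). The tray, jar (upper left) and larger grey wand (right) are visible.

```bash
python3 - <<'E'
from h import *
np.set_printoptions(precision=1,suppress=True)
c=np.load("w2.npz")
p=lambda q,z:plane(c,np.array(q)*.64,z,True)
ang=lambda a,b:np.degrees(np.arctan2(*(b-a)[1::-1]))
t=p((411.5,89),30)
print("tip",t,p((411.5,89),25),"noz base",p((413,158),32))
fl,fr,rl,rr=p((390,163),45),p((437,162),45),p((393.5,298),45),p((436,296),45)
print(fl,fr,rl,rr,"w",np.linalg.norm(fl-fr))
print("rear at z25",p((394,316),25),p((436,315),25),"z45",p((415,316),45))
print("yaw L,R",ang(rl,fl),ang(rr,fr),"nozzle",ang(p((413,158),32),t), ang((rl+rr)/2,t))
print("tray",[p(q,20) for q in[(275,58),(519,47),(515,361),(306,367)]])
E
```

```text
tip [ 692.3 -300.3   30. ] [ 692.9 -300.3   25. ] noz base [ 638.2 -306.4   32. ]
[ 633.5 -289.4   45. ] [ 637.5 -324.4   45. ] [ 526.6 -300.8   45. ] [ 531.4 -334.7   45. ] w 35.20781555237006
rear at z25 [ 502.9 -302.4   25. ] [ 507.1 -338.5   25. ] z45 [ 512.6 -319.5   45. ]
yaw L,R 6.067238333954077 5.548378309696525 nozzle 6.364021779572956 6.087585186513451
tray [array([ 714.4, -187.5,   20. ]), array([ 739.5, -382.7,   20. ]), array([ 465.5, -417.7,   20. ]), array([ 441.5, -224.2,   20. ])]
```

```bash
python3 - <<'E'
from h import *
goto([573,-313,60],6)
E
python3 -m crank '[[[0.3,0.3,3],[0,0,0.8],0],[[0.3,0.3,7],[0,0,0.8],0],[[0.3,0.3,11],[0,0,0.8],0],[[0.3,0.3,14],[0,0,0.8],0],[[0.3,0.3,16],[0,0,0.8],0],[[0.3,0.3,18],[0,0,0.8],0],[[0.3,0.3,19],[0,0,0.8],0],[[0.3,0.3,19],[0,0,0.8],0],[[0.3,0.3,19],[0,0,0.8],0]]'
python3 - <<'E'
from h import *
goto([573,-313,27],6)
E
```

```text
t 2.68 at [ 570.  -309.8  249.1] yaw 5.16 w 85.2
 shift cm [ 0.29  0.4  18.9 ]  rot deg [-0.17  0.07 -0.84]
clock: 3.43
position: [573.8, -311.0, 60.3]
eef_rot: [[0.997, 0.078, -0.0], [0.078, -0.997, 0.002], [-0.0, -0.002, -1.0]]
force: [-0.4, -0.3, -0.2]
grip_width: 85.3
t 3.43 at [ 573.8 -311.    60.3] yaw 4.46 w 85.3
 shift cm [-0.09  0.2   3.33]  rot deg [-0.14  0.02 -1.54]
```

```bash
python3 -m crank '[[[-0.1,0.2,1.5],[0,0,-1.5],0],[[-0.1,0.2,2.5],[0,0,-1.5],0],[[-0.1,0.2,3.2],[0,0,-1.5],0],[[-0.1,0.2,3.3],[0,0,-1.5],0],[[-0.1,0.2,3.3],[0,0,-1.5],0.3],[[-0.1,0.2,3.3],[0,0,-1.5],1],[[-0.1,0.2,3.3],[0,0,-1.5],1],[[-0.1,0.2,3.3],[0,0,-1.5],1],[[-0.1,0.2,3.3],[0,0,-1.5],1],[[-0.1,0.2,3.3],[0,0,-1.5],1],[[-0.1,0.2,3.3],[0,0,-1.5],1],[[-0.1,0.2,3.3],[0,0,-1.5],1]]'
python3 - <<'E'
from h import *
goto([573,-313,27],6)
E
```

```text
clock: 4.43
position: [573.6, -313.5, 28.2]
eef_rot: [[0.995, 0.104, 0.001], [0.104, -0.995, 0.001], [0.001, -0.001, -1.0]]
force: [0.3, 0.1, 4.4]
grip_width: 34.3
t 4.43 at [ 573.6 -313.5   28.2] yaw 5.96 w 34.3
 shift cm [-0.06 -0.06  0.12]  rot deg [-0.07 -0.06 -0.04]
```

```bash
python3 -m crank '[[[0,0,-1],[0,0,0],1],[[0,0,-3],[0,0,0],1],[[0,0,-6],[0,0,0],1],[[0,0,-9],[0,0,0],1],[[0,0,-12],[0,0,0],1],[[0,0,-15],[0,0,0],1],[[0,0,-18],[0,0,0],1],[[0,0,-20],[0,0,0],1],[[0,0,-20],[0,0,0],1],[[0,0,-20],[0,0,0],1]]'
python3 - <<'E'
from h import *
goto([500,-80,230],72.5)
E
```

```text
clock: 5.27
position: [573.5, -313.8, 228.7]
eef_rot: [[0.995, 0.104, 0.002], [0.104, -0.995, 0.001], [0.002, -0.0, -1.0]]
force: [0.1, 0.3, -4.3]
grip_width: 34.0
t 5.27 at [ 573.5 -313.8  228.7] yaw 5.96 w 34.0
 shift cm [ -4.88 -24.02  -0.13]  rot deg [ 4.000e-02 -1.100e-01 -6.654e+01]
```

```bash
python3 -m crank '[[[-0.4,-2,0],[0,0,-4],1],[[-0.8,-4,0],[0,0,-9],1],[[-1.2,-6.5,0],[0,0,-15],1],[[-1.6,-9,0],[0,0,-22],1],[[-2,-11.5,0],[0,0,-29],1],[[-2.5,-14,0],[0,0,-36],1],[[-3,-16.5,0],[0,0,-43],1],[[-3.5,-19,0],[0,0,-50],1],[[-4,-21.5,0],[0,0,-57],1],[[-4.5,-23.2,0],[0,0,-63],1],[[-4.9,-24,0],[0,0,-66.5],1],[[-4.9,-24,0],[0,0,-66.5],1]]'
python3 - <<'E'
from h import *
goto([500,-80,132],72.5)
E
```

```text
clock: 6.27
position: [496.5, -77.4, 224.9]
eef_rot: [[0.298, 0.954, -0.006], [0.954, -0.298, 0.004], [0.002, -0.007, -1.0]]
force: [-0.4, 0.4, -5.1]
grip_width: 34.0
t 6.27 at [496.5 -77.4 224.9] yaw 72.65 w 34.0
 shift cm [-0.16  0.47  9.29]  rot deg [-0.38 -0.11  0.15]
```

```bash
python3 -m crank '[[[0,0.2,1],[-0.3,0,0],1],[[-0.2,0.4,3],[-0.3,0,0],1],[[-0.2,0.4,5],[-0.3,0,0],1],[[-0.2,0.4,7],[-0.3,0,0],1],[[-0.2,0.4,8.5],[-0.3,0,0],1],[[-0.2,0.4,9.3],[-0.3,0,0],1],[[-0.2,0.4,9.3],[-0.3,0,0],1],[[-0.2,0.4,9.3],[-0.3,0,0],1]]'
python3 - <<'E'
from h import *
c=optics.get_calibration("wrist");im=optics.grab_frame("wrist")
np.savez("w3.npz",im=im,**c)
s=optics.grab_frame("side");D=optics.get_calibration("side")
u,v=proj(D,[530,60,130])[0].astype(int);print("side crop",u-60,v-60)
a=cv2.resize(im,(512,384),interpolation=cv2.INTER_CUBIC)
b=cv2.resize(s[v-60:v+60,u-60:u+60],(384,384),interpolation=cv2.INTER_CUBIC)
o=np.hstack([a,b]); o=cv2.resize(o,(800,int(384*800/896)))
cv2.imwrite("pics/w3.png",o[:,:,::-1])
goto([491,-36,132],72.5)
E
```

```text
clock: 6.93
position: [498.5, -80.4, 130.8]
eef_rot: [[0.299, 0.954, -0.003], [0.954, -0.299, 0.003], [0.002, -0.004, -1.0]]
force: [-0.0, -0.3, -2.4]
grip_width: 34.0
side crop 187 106
t 7.03 at [500.  -80.7 132.7] yaw 72.61 w 34.0
 shift cm [ 4.   -2.2   0.08]  rot deg [ 0.02 -0.1   0.11]
```

View pics/w3.png

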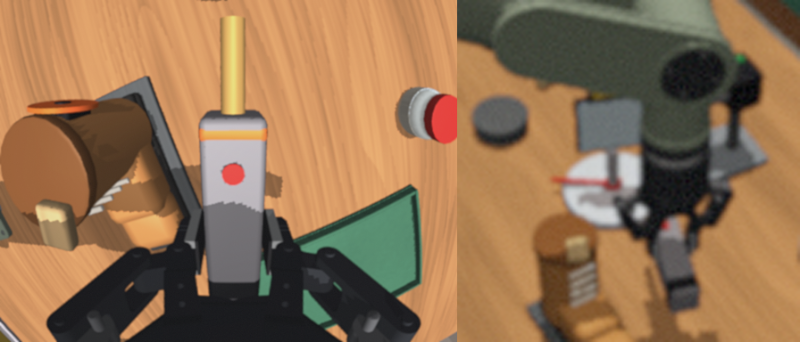

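The wand sits straight in the jaws: nozzle tip at (233,16) and bar centred in the wrist picture at left. The side crop shows the mirror face clear in front of it.

```bash
python3 - <<'E'
from h import *
np.set_printoptions(precision=1,suppress=True)
c=np.load("w3.npz");o=sensors.get_obs();E=np.array(o['eef_rot'])
for z in(132,137): print("tip",E.T@(plane(c,np.array([232.5,16])/.893,z,True)-o['position']))
print("base",E.T@(plane(c,np.array([233,113])/.893,137,True)-o['position']))
print("front edge",E.T@(plane(c,np.array([233,121])/.893,151,True)-o['position']))
E
```

```text
tip [121.1  -1.7   0.9]
tip [119.9  -1.6  -4.1]
base [66.7 -1.4 -4.2]
front edge [ 64.5  -1.3 -18.2]
```

```bash
python3 -m crank '[[[0.7,-0.4,0.1],[0,0,0],1],[[1.5,-0.8,0.1],[0,0,0],1],[[2.3,-1.3,0.1],[0,0,0],1],[[3.1,-1.7,0.1],[0,0,0],1],[[3.7,-2,0.1],[0,0,0],1],[[4,-2.2,0.1],[0,0,0],1],[[4,-2.2,0.1],[0,0,0],1],[[4,-2.2,0.1],[0,0,0],1],[[4,-2.2,0.1],[0,0,0],1],[[4,-2.2,0.1],[0,0,0],1]]'
python3 - <<'E'
from h import *
c=optics.get_calibration("wrist");im=optics.grab_frame("wrist")
np.savez("w4.npz",im=im,**c)
cv2.imwrite("pics/w4.png",cv2.resize(im[:240,:,::-1],(800,375),interpolation=cv2.INTER_CUBIC))
goto([491,-36,132],72.5)
E
```

```text
clock: 7.87
position: [491.1, -36.3, 131.8]
eef_rot: [[0.299, 0.954, 0.001], [0.954, -0.299, 0.001], [0.002, 0.001, -1.0]]
force: [-0.4, -0.5, -4.8]
grip_width: 34.1
t 7.92 at [491.1 -36.4 131.8] yaw 72.58 w 34.1
 shift cm [ 0.03 -0.02 -0.02]  rot deg [ 0.03 -0.09  0.08]
```

View pics/w4.png

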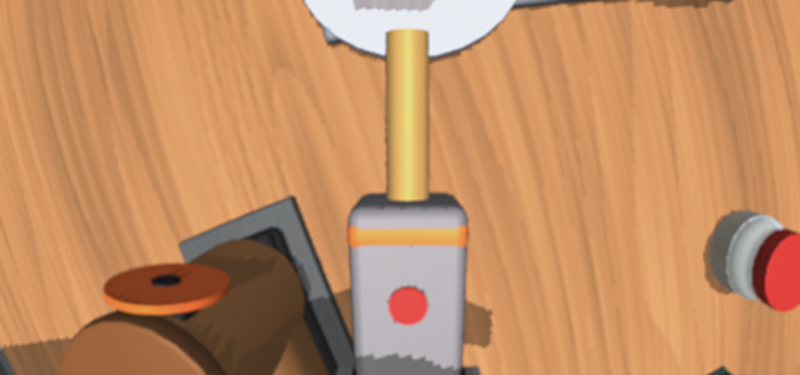

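Nozzle aims straight at the mirror's base disc (nozzle x=408; disc chord centre 410), and the marker dot is at (166,280). Hold it here.

```bash
python3 -m crank '[[[0,0,0],[0,0,0],1],[[0,0,0],[0,0,0],1],[[0,0,0],[0,0,0],1],[[0,0,0],[0,0,0],1],[[0,0,0],[0,0,0],1],[[0,0,0],[0,0,0],1],[[0,0,0],[0,0,0],1],[[0,0,0],[0,0,0],1],[[0,0,0],[0,0,0],1],[[0,0,0],[0,0,0],1],[[0,0,0],[0,0,0],1],[[0,0,0],[0,0,0],1]]'
python3 -m crank '[[[0,0,0],[0,0,0],1],[[0,0,0],[0,0,0],1],[[0,0,0],[0,0,0],1],[[0,0,0],[0,0,0],1],[[0,0,0],[0,0,0],1],[[0,0,0],[0,0,0],1],[[0,0,0],[0,0,0],1],[[0,0,0],[0,0,0],1],[[0,0,0],[0,0,0],1],[[0,0,0],[0,0,0],1],[[0,0,0],[0,0,0],1],[[0,0,0],[0,0,0],1]]'
python3 -m crank '[[[0,0,0],[0,0,0],1],[[0,0,0],[0,0,0],1],[[0,0,0],[0,0,0],1],[[0,0,0],[0,0,0],1],[[0,0,0],[0,0,0],1],[[0,0,0],[0,0,0],1],[[0,0,0],[0,0,0],1],[[0,0,0],[0,0,0],1],[[0,0,0],[0,0,0],1],[[0,0,0],[0,0,0],1],[[0,0,0],[0,0,0],1],[[0,0,0],[0,0,0],1]]'
python3 - <<'E'
from h import *
np.set_printoptions(precision=1,suppress=True)
a=np.load("w1.npz");b=np.load("w4.npz");k=.64
print("marker",plane(b,np.array([166,280])*k,130,True),tri([(a,np.array([424,459])*k,1),(b,np.array([166,280])*k,1)]))
goto([500,-80,132],72.5)
E
```

```text
clock: 8.92
position: [491.1, -36.4, 131.8]
eef_rot: [[0.299, 0.954, 0.001], [0.954, -0.299, 0.001], [0.002, 0.001, -1.0]]
force: [0.2, 0.0, -3.8]
grip_width: 33.8
clock: 9.92
position: [491.1, -36.3, 131.8]
eef_rot: [[0.299, 0.954, 0.001], [0.954, -0.299, 0.001], [0.002, 0.001, -1.0]]
force: [-0.2, -0.2, -2.6]
grip_width: 34.4
clock: 10.92
position: [491.1, -36.3, 131.8]
eef_rot: [[0.299, 0.954, 0.001], [0.954, -0.299, 0.001], [0.002, 0.001, -1.0]]
force: [0.1, -0.5, -2.7]
grip_width: 34.5
marker [415.9  27.2 130. ] [416.   27.2 130.3]
t 10.92 at [491.1 -36.3 131.8] yaw 72.58 w 34.5
 shift cm [-3.9  2.2 -0. ]  rot deg [ 0.  -0.1  0.1]
```

```bash
python3 -m crank '[[[-0.8,0.4,0],[0,0,0],1],[[-2,1.1,0],[0,0,0],1],[[-3.2,1.8,-0.5],[0,0,0],1],[[-3.9,2.2,-2],[0,0,0],1],[[-3.9,2.2,-4],[0,0,0],1],[[-3.9,2.2,-6],[0,0,0],1],[[-3.9,2.2,-8],[0,0,0],1],[[-3.9,2.2,-9.5],[0,0,0],1],[[-3.9,2.2,-10],[0,0,0],1],[[-3.9,2.2,-10],[0,0,0],1]]'
python3 - <<'E'
from h import *
goto([573.6,-313.5,228],5.96)
E
```

```text
clock: 11.75
position: [501.8, -82.0, 233.9]
eef_rot: [[0.301, 0.954, 0.005], [0.954, -0.301, -0.0], [0.001, 0.005, -1.0]]
force: [0.4, -1.1, -3.8]
grip_width: 34.1
t 11.75 at [501.8 -82.  233.9] yaw 72.5 w 34.1
 shift cm [-19.92  13.8    0.64]  rot deg [ 0.23 -0.23 66.54]
```

```bash
python3 -m crank '[[[-1,0.8,0.1],[0,0,3],1],[[-3,2,0.2],[0,0,8],1],[[-5,3.5,0.3],[0,0,15],1],[[-7,5,0.3],[0,0,22],1],[[-9,6.5,0.4],[0,0,29],1],[[-11.2,7.9,0.4],[0,0,36],1],[[-13.4,9.3,0.5],[0,0,43],1],[[-15.6,10.8,0.6],[0,0,50],1],[[-17.6,12.2,0.6],[0,0,57],1],[[-19.2,13.3,0.6],[0,0,63],1],[[-19.9,13.8,0.6],[0,0,66.5],1],[[-19.9,13.8,0.6],[0,0,66.5],1]]'
python3 -m crank '[[[0,0,0],[0,0,0],1],[[0,0,0],[0,0,0],1]]'
python3 - <<'E'
from h import *
goto([573.6,-313.5,60],5.96)
E
```

```text
clock: 12.75
position: [572.8, -315.9, 225.8]
eef_rot: [[0.995, 0.101, 0.003], [0.101, -0.995, 0.0], [0.003, -0.0, -1.0]]
force: [-0.6, 0.2, -2.9]
grip_width: 34.5
clock: 12.92
position: [571.7, -315.4, 223.7]
eef_rot: [[0.995, 0.102, -0.0], [0.102, -0.995, 0.002], [-0.0, -0.003, -1.0]]
force: [0.5, 0.1, -4.4]
grip_width: 34.3
t 12.92 at [ 571.7 -315.4  223.7] yaw 5.84 w 34.3
 shift cm [ 0.22 -0.13 16.37]  rot deg [-0.15  0.01 -0.12]
```

```bash
python3 -m crank '[[[0.2,-0.1,1],[0,0,0],1],[[0.2,-0.1,4],[0,0,0],1],[[0.2,-0.1,7],[0,0,0],1],[[0.2,-0.1,10],[0,0,0],1],[[0.2,-0.1,13],[0,0,0],1],[[0.2,-0.1,15],[0,0,0],1],[[0.2,-0.1,16],[0,0,0],1],[[0.2,-0.1,16.4],[0,0,0],1],[[0.2,-0.1,16.4],[0,0,0],1],[[0.2,-0.1,16.4],[0,0,0],1]]'
python3 - <<'E'
from h import *
goto([573.6,-313.5,28],5.96)
E
```

```text
clock: 13.75
position: [574.6, -314.2, 61.3]
eef_rot: [[0.995, 0.102, 0.002], [0.102, -0.995, 0.001], [0.002, -0.001, -1.0]]
force: [-0.7, -0.5, -3.6]
grip_width: 33.9
t 13.75 at [ 574.6 -314.2   61.3] yaw 5.88 w 33.9
 shift cm [-0.1  -0.08  3.33]  rot deg [-0.04 -0.11 -0.08]
```

Lower gently, then check that it has bottomed before opening.

```bash
python3 -m crank '[[[-0.1,0,0.8],[0,0,0],1],[[-0.1,0,1.6],[0,0,0],1],[[-0.1,0,2.2],[0,0,0],1],[[-0.1,0,2.7],[0,0,0],1],[[-0.1,0,3],[0,0,0],1],[[-0.1,0,3.2],[0,0,0],1],[[-0.1,0,3.3],[0,0,0],1],[[-0.1,0,3.35],[0,0,0],1],[[-0.1,0,3.35],[0,0,0],1]]'
```

```text
clock: 14.5
position: [574.0, -314.5, 28.3]
eef_rot: [[0.995, 0.103, 0.002], [0.103, -0.995, 0.0], [0.002, -0.0, -1.0]]
force: [-0.8, 1.2, -1.1]
grip_width: 34.4
```

```bash
python3 -m crank '[[[0,0,0.05],[0,0,0],0.8],[[0,0,0.05],[0,0,0],0.6],[[0,0,0],[0,0,0],0.4],[[0,0,0],[0,0,0],0],[[0,0,0],[0,0,0],0],[[0,0,0],[0,0,0],0],[[0,0,0],[0,0,0],0]]'
python3 -m crank '[[[0,0,-1],[0,0,0],0],[[0,0,-3],[0,0,0],0],[[0,0,-6],[0,0,0],0],[[0,0,-9],[0,0,0],0],[[0,0,-13],[0,0,0],0],[[0,0,-17],[0,0,0],0],[[0,0,-21],[0,0,0],0],[[0,0,-25],[0,0,0],0],[[0,0,-28],[0,0,0],0],[[0,0,-28],[0,0,0],0]]'
python3 - <<'E'
from h import *
c=optics.get_calibration("wrist");im=optics.grab_frame("wrist")
np.savez("w5.npz",im=im,**c)
cv2.imwrite("pics/w5.png",cv2.resize(im[:,:,::-1],(640,480),interpolation=cv2.INTER_CUBIC))
goto([551,155,300],-17.5)
E
```

```text
clock: 15.08
position: [574.3, -314.8, 28.6]
eef_rot: [[0.995, 0.102, 0.003], [0.102, -0.995, -0.0], [0.003, 0.0, -1.0]]
force: [-0.5, -0.6, -0.2]
grip_width: 85.6
clock: 15.92
position: [576.6, -317.0, 320.2]
eef_rot: [[0.995, 0.103, 0.018], [0.103, -0.995, -0.011], [0.017, 0.013, -1.0]]
force: [-0.4, -0.4, 1.2]
grip_width: 85.5
t 15.97 at [ 575.5 -316.2  316.1] yaw 5.89 w 85.1
 shift cm [  2.38 -47.14   1.22]  rot deg [ 0.35 -0.81 23.39]
```

View pics/w5.png

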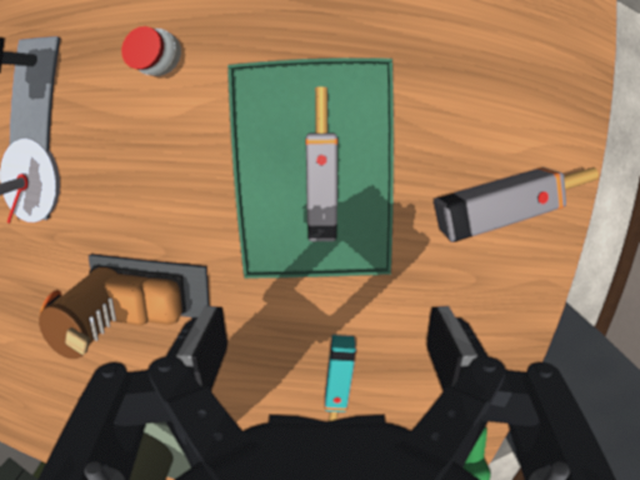

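The wand lies flat in the tray again, at about (322,165). Next is the mirror grip.

```bash
python3 -m crank '[[[0.2,-3,0],[0,0,2],0],[[0.5,-7,0.2],[0,0,4],0],[[0.8,-11,0.4],[0,0,6],0],[[1,-15,0.6],[0,0,8],0],[[1.2,-19,0.8],[0,0,10],0],[[1.5,-23,1],[0,0,12],0],[[1.7,-27,1],[0,0,14],0],[[1.9,-31,1.2],[0,0,16],0],[[2.1,-35,1.2],[0,0,18],0],[[2.3,-39,1.2],[0.3,-0.8,20],0],[[2.4,-43,1.2],[0.3,-0.8,22],0],[[2.4,-47.1,1.2],[0.3,-0.8,23.4],0]]'
python3 -m crank '[[[0,0,0],[0,0,0],0],[[0,0,0],[0,0,0],0]]'
python3 - <<'E'
from h import *
goto([551,155,300],-17.5)
E
```

```text
clock: 16.97
position: [550.2, 156.3, 299.0]
eef_rot: [[0.953, -0.303, -0.002], [-0.303, -0.953, -0.001], [-0.002, 0.002, -1.0]]
force: [0.7, -0.5, 0.0]
grip_width: 85.4
clock: 17.13
position: [548.6, 158.5, 297.5]
eef_rot: [[0.955, -0.298, -0.005], [-0.298, -0.955, -0.002], [-0.004, 0.003, -1.0]]
force: [-0.3, -1.2, 0.1]
grip_width: 85.4
t 17.13 at [548.6 158.5 297.5] yaw -17.35 w 85.4
 shift cm [ 0.33  0.26 -0.25]  rot deg [0.18 0.24 0.15]
```

```bash
python3 - <<'E'
from h import *
c=optics.get_calibration("wrist");im=optics.grab_frame("wrist")
np.savez("w6.npz",im=im,**c)
cv2.imwrite("pics/w6.png",cv2.resize(im[:,:,::-1],(800,600),interpolation=cv2.INTER_CUBIC))
goto([551,155,300],-17.5)
E
```

```text
t 17.18 at [549.2 156.8 297.7] yaw -17.48 w 85.5
 shift cm [ 0.23  0.12 -0.23]  rot deg [0.2  0.19 0.02]
```

View pics/w6.png

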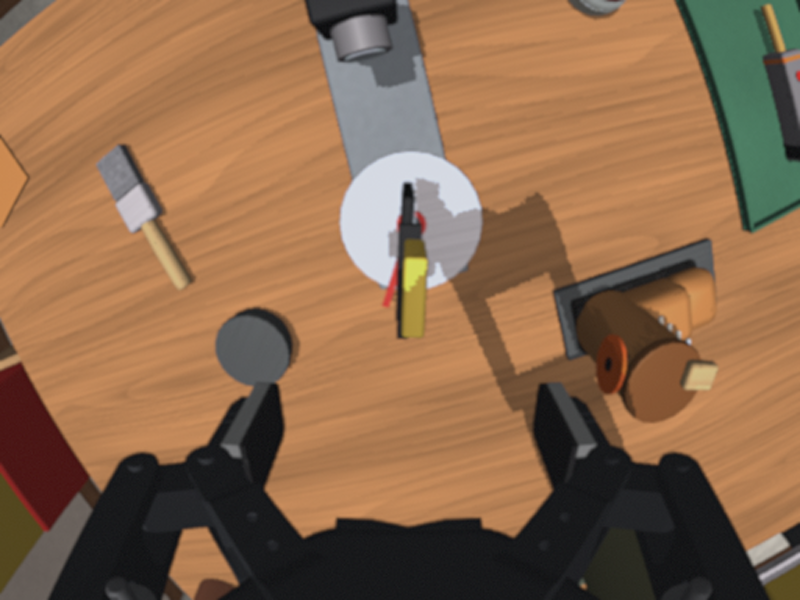

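Yellow bar top spans about (404–428,257)–(401–424,337), needle tip (387,304), hub (411,222), marker dot (608,363), lens (362,38).

```bash
python3 - <<'E'
from h import *
np.set_printoptions(precision=1,suppress=True)
c=np.load("w6.npz")
p=lambda q,z:plane(c,np.array(q)*.64,z,True)
ang=lambda a,b:np.degrees(np.arctan2(*(b-a)[1::-1]))
print("grip",p((414.5,297),225),"yaw",ang(p((412.5,337),225),p((416,257),225)))
hub=p((411,222),22);tip=p((388,304),22);lens=p((362,42),130);m=p((608,364),130);disc=p((411,221),8)
print(hub,disc,tip,lens,m,"needle",ang(hub,tip),"lens",ang(hub,lens),np.linalg.norm((lens-hub)[:2]))
for pv in([550,155,0],[551,153,0]):
  pv=np.array(pv);cam=ang(pv,lens);mk=ang(pv,np.array([416,27.2,130]));print(cam,mk,(cam+mk)/2)
a=np.load("w1.npz");k=.64
print("lens tri",tri([(a,np.array((735,331))*k,1),(c,np.array((361,50))*k,1)]))
goto([551,155,300],-17.5)
E
```

```text
grip [553.  154.1 225. ] yaw -19.447763869256
[553.4 153.8  22. ] [551.8 154.1   8. ] [482.7 199.3  22. ] [701.9 142.7 130. ] [415.2  27.  130. ] needle 147.25096534685284 lens -4.269748057056218 148.9047447024439
-4.63724860813705 -136.35663653459468 -70.49694257136586
-3.912878137318426 -137.02033237931678 -70.4666052583176
lens tri [695.5 145.1 137.3]
t 17.18 at [549.2 156.8 297.7] yaw -17.48 w 85.5
 shift cm [ 0.2  0.1 -0.2]  rot deg [0.2 0.2 0. ]
```

```bash
python3 -c "
from h import *
goto([552,154,206],-18)"
python3 -m crank '[[[0.3,0.2,1],[0.2,0.2,0.5],0],[[0.3,0.2,3],[0.2,0.2,0.5],0],[[0.3,0.2,5],[0.2,0.2,0.5],0],[[0.3,0.2,7],[0.2,0.2,0.5],0],[[0.3,0.2,8.3],[0.2,0.2,0.5],0],[[0.3,0.2,9],[0.2,0.2,0.5],0],[[0.3,0.2,9.1],[0.2,0.2,0.5],0],[[0.3,0.2,9.1],[0.2,0.2,0.5],0],[[0.3,0.2,9.1],[0.2,0.2,0.5],0]]'
python3 -c "
from h import *
goto([552,154,206],-18)"
```

```text
t 17.18 at [549.2 156.8 297.7] yaw -17.48 w 85.5
 shift cm [0.38 0.15 9.17]  rot deg [0.2  0.19 0.52]
clock: 17.93
position: [551.9, 153.1, 207.7]
eef_rot: [[0.951, -0.31, 0.002], [-0.31, -0.951, 0.0], [0.002, -0.001, -1.0]]
force: [0.4, 0.4, 0.5]
grip_width: 85.5
t 17.93 at [551.9 153.1 207.7] yaw -18.05 w 85.5
 shift cm [-0.02 -0.09  0.17]  rot deg [-0.04 -0.1  -0.05]
```

```bash
python3 -m crank '[[[0,-0.1,0.15],[0,0,0],0.4],[[0,-0.1,0.15],[0,0,0],0.6],[[0,-0.1,0.15],[0,0,0],0.7],[[0,-0.1,0.15],[0,0,0],0.8],[[0,-0.1,0.15],[0,0,0],1],[[0,-0.1,0.15],[0,0,0],1],[[0,-0.1,0.15],[0,0,0],1],[[0,-0.1,0.15],[0,0,0],1],[[0,-0.1,0.15],[0,0,0],1]]'
python3 -c "
from h import *
goto([552,154,206],19.5);print(sensors.get_obs()['torque'])"
```

```text
clock: 18.68
position: [552.2, 154.0, 206.6]
eef_rot: [[0.951, -0.31, 0.002], [-0.31, -0.951, -0.0], [0.002, -0.001, -1.0]]
force: [-1.0, 0.5, 2.9]
grip_width: 10.0
t 18.68 at [552.2 154.  206.6] yaw -18.05 w 10.0
 shift cm [-0.02  0.01  0.06]  rot deg [ 1.000e-02 -1.200e-01 -3.755e+01]
[-0.09585802  0.20094138 -0.00759723]
```

Gripped (width 10, negligible force). Turn slowly counter-clockwise.

```bash
python3 -m crank '[[[0,0,0],[0,0,-2],1],[[0,0,0],[0,0,-5],1],[[0,0,0],[0,0,-9],1],[[0,0,0],[0,0,-13],1],[[0,0,0],[0,0,-17],1],[[0,0,0],[0,0,-21],1],[[0,0,0],[0,0,-25],1],[[0,0,0],[0,0,-29],1],[[0,0,0],[0,0,-33],1],[[0,0,0],[0,0,-36],1],[[0,0,0],[0,0,-37.5],1],[[0,0,0],[0,0,-37.5],1]]'
python3 -m crank '[[[0,0,0],[0,0,0],1],[[0,0,0],[0,0,0],1]]'
python3 - <<'E'
from h import *
goto([552,154,206],19.5);o=sensors.get_obs();print(o['force'],o['torque'])
c=optics.get_calibration("wrist");im=optics.grab_frame("wrist")
np.savez("w7.npz",im=im,**c)
s=optics.grab_frame("side");q=optics.grab_frame("scene")
D=optics.get_calibration("side");S=optics.get_calibration("scene")
def crop(a,c,P,h):
    u,v=proj(c,P)[0].astype(int);print(u-h,v-h);return cv2.resize(a[v-h:v+h,u-h:u+h],(300,300),interpolation=cv2.INTER_CUBIC)
w=cv2.resize(im,(800,600)); 
w=cv2.resize(im[:300],(500,293),interpolation=cv2.INTER_CUBIC);w=np.vstack([w,np.zeros((307,500,3),np.uint8)])
r=np.vstack([crop(s,D,[490,100,60],50),crop(q,S,[490,100,60],50)])
cv2.imwrite("pics/w7.png",np.hstack([w,r])[:,:,::-1])
E
```

```text
clock: 19.68
position: [552.2, 154.4, 206.6]
eef_rot: [[0.943, 0.333, 0.002], [0.333, -0.943, 0.001], [0.002, 0.0, -1.0]]
force: [0.1, -0.2, 1.3]
grip_width: 9.9
clock: 19.85
position: [552.2, 154.4, 206.6]
eef_rot: [[0.943, 0.333, 0.002], [0.333, -0.943, 0.001], [0.002, 0.0, -1.0]]
force: [-1.7, 0.2, 1.3]
grip_width: 10.4
t 19.85 at [552.2 154.4 206.6] yaw 19.43 w 10.4
 shift cm [-0.04  0.03  0.06]  rot deg [ 0.   -0.13 -0.07]
[-1.72379329  0.21002092  1.33912271] [ 0.01170207  0.10752532 -0.05682626]
183 127
238 152
```

View pics/w7.png

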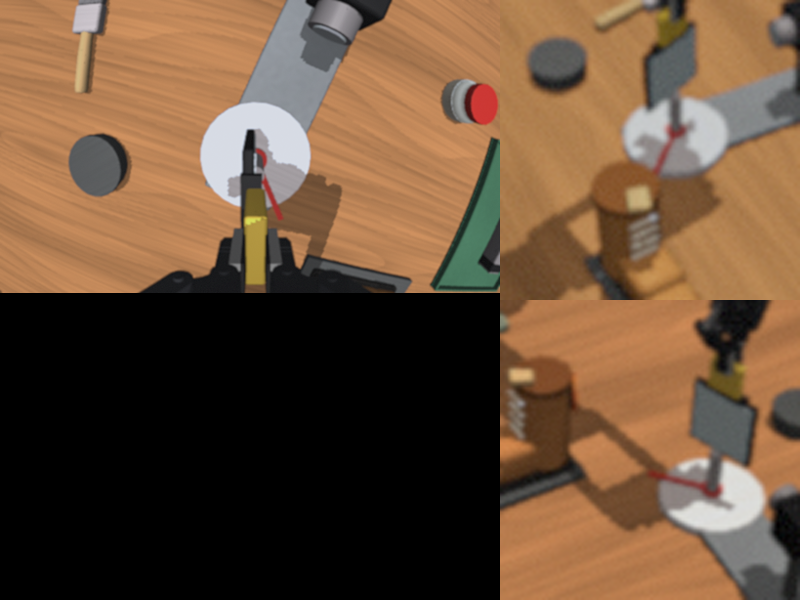

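The needle now points towards the boot (wrist view: hub ~(261,156), tip (280,218)). I'll measure its direction from the red pixels.

```bash
cat > needle.py <<'E'
from h import *
def needle(name,im,c,fish,n0):
    a=im.astype(int);m=(a[:,:,0]>100)&(a[:,:,0]>2.2*a[:,:,1])&(a[:,:,0]>2.2*a[:,:,2])
    v,u=np.nonzero(m);P=np.array([plane(c,(x,y),22,fish)[:2] for x,y in zip(u,v)]);q=P-[552,154]
    r=np.hypot(*q.T);n=np.array([np.cos(np.radians(n0)),np.sin(np.radians(n0))])
    k=(r<92)&(r>18)&(q@n>0.9*r)
    if k.sum()<8: print(name,"few",k.sum());return
    g=P[k];ce=g.mean(0);d=np.linalg.svd(g-ce)[2][0];d*=np.sign(d@n)
    f=np.array([416,27.2])-ce
    print(name,k.sum(),"line dir",np.round(np.degrees(np.arctan2(d[1],d[0])),2),"pivot->centroid",np.round(np.degrees(np.arctan2(*(ce-[552,154])[::-1])),2),"miss at marker mm",np.round(f[1]*d[0]-f[0]*d[1],1),"foot at pivot",np.round(ce+d*((np.array([552,154])-ce)@d),1),"rmax",r[k].max().round(0))
if __name__=="__main__":
    needle("w1",np.load("w1.npz")["im"],np.load("w1.npz"),True,147)
    needle("w6",np.load("w6.npz")["im"],np.load("w6.npz"),True,147)
    c=np.load("w7.npz");needle("wrist",c["im"],c,True,-137)
    for n in("scene","side"): needle(n,optics.grab_frame(n),optics.get_calibration(n),False,-137)
    print("marker dir",np.degrees(np.arctan2(27.2-154,416-552)))
E
python3 needle.py
```

```text
w1 118 line dir 145.5 pivot->centroid 145.05 miss at marker mm 182.0 foot at pivot [552.3 154.4] rmax 85.0
w6 88 line dir 143.96 pivot->centroid 145.43 miss at marker mm 180.9 foot at pivot [551.  152.6] rmax 85.0
wrist 193 line dir -137.88 pivot->centroid -138.58 miss at marker mm 3.5 foot at pivot [551.5 154.5] rmax 85.0
scene few 7
side few 0
marker dir -137.0049695394334
```

```bash
python3 -m crank '[[[0,0,0],[0,0,-0.3],1],[[0,0,0],[0,0,-0.6],1],[[0,0,0],[0,0,-0.6],1],[[0,0,0],[0,0,-0.6],1]]'
sed -i 's/>100)/>70)/; s/2\.2\*a\[:,:,1\]/1.9*a[:,:,1]/; s/2\.2\*a\[:,:,2\]/1.9*a[:,:,2]/' needle.py
cat > n2.py <<'E'
from needle import *
for n in("wrist","wrist","scene","side"):
    c=optics.get_calibration(n);needle(n,optics.grab_frame(n),c,n=="wrist",-137)
o=sensors.get_obs();print(o['clock'],o['force'],o['grip_width']);goto([552,154,206],20)
E
python3 n2.py
```

```text
clock: 20.43
position: [552.2, 154.4, 206.6]
eef_rot: [[0.939, 0.343, 0.002], [0.343, -0.939, 0.001], [0.002, 0.0, -1.0]]
force: [-0.5, 0.4, 1.9]
grip_width: 10.2
wrist 227 line dir -136.69 pivot->centroid -137.32 miss at marker mm -0.4 foot at pivot [551.6 154.5] rmax 85.0
wrist 226 line dir -136.75 pivot->centroid -137.36 miss at marker mm -0.2 foot at pivot [551.6 154.4] rmax 85.0
scene 19 line dir -138.71 pivot->centroid -139.09 miss at marker mm 6.0 foot at pivot [551.7 154.3] rmax 86.0
side few 1
20.6333 [-1.13067214  0.14338899  0.5333086 ] 10.196704697995887
t 20.63 at [552.2 154.4 206.6] yaw 20.05 w 10.2
 shift cm [-0.03  0.03  0.06]  rot deg [ 0.   -0.12  0.05]
```

```bash
python3 -m crank '[[[0,0,0],[0,0,0],1],[[0,0,0],[0,0,0],1],[[0,0,0],[0,0,0],1],[[0,0,0],[0,0,0],1],[[0,0,0],[0,0,0],1],[[0,0,0],[0,0,0],1],[[0,0,0],[0,0,0],1],[[0,0,0],[0,0,0],1],[[0,0,0],[0,0,0],1],[[0,0,0],[0,0,0],1],[[0,0,0],[0,0,0],1],[[0,0,0],[0,0,0],1]]' >/dev/null
python3 n2.py && python3 -c "
from workcell import workorder
print(workorder.sign_off())"
```

```text
wrist 228 line dir -136.83 pivot->centroid -137.34 miss at marker mm -0.1 foot at pivot [551.7 154.4] rmax 85.0
wrist 226 line dir -136.78 pivot->centroid -137.36 miss at marker mm -0.2 foot at pivot [551.6 154.4] rmax 85.0
scene 20 line dir -137.79 pivot->centroid -138.76 miss at marker mm 3.7 foot at pivot [551.2 154.8] rmax 86.0
side few 4
21.8333 [-1.87304923  0.21138704  2.17278484] 10.287139394909286
t 21.83 at [552.2 154.4 206.6] yaw 20.06 w 10.3
 shift cm [-0.04  0.03  0.06]  rot deg [ 0.   -0.13  0.06]
the job is handed in; nothing more can be done
None
```

The job is done and handed in at 21.8 s, with the gripper still holding the mirror's grip at the wanted angle.

- **Wand:** I held it level and square to the parked mirror for just over 3 s. From the measured poses, the nozzle was about 80 mm in front of the middle of the glass. Then I laid it back in its tray at about its original pose, and a wrist picture after release showed it lying flat there.
- **Mirror:** I gripped the yellow bar and turned it about 38° (0.66 rad).
- **Needle check:** After holding for 1 s, the wrist camera put the needle's line within 0.5 mm of the marker's centre, with no creep. The scene camera, with only 20 needle pixels, disagreed slightly at about 4 mm, still well inside the 50 mm disc. The side camera saw too little of the needle to measure.
- **Forces and bystanders:** Wrist forces I read stayed at about 5 N. I touched nothing but the wand and the grip, and left the jar, tin and brush alone. I did not measure their positions again at the end.

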